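# Tip out the brass map weight

## Robot

A 6-joint arm with a two-finger parallel gripper is mounted at the origin on the work surface. World frame = base frame: x ahead of the robot, y to its left, z up, the work surface at z = 0. Lengths are in m, angles in rad, forces in N, time in s.
With the tool pointing down it reaches from about 0.35 to 0.775 m from the base axis. Payload 5.5 kg.
Tool frame: the origin (TCP) lies between the finger pads; the fingertips stand 11 mm ahead of it and the grasp point (between the pads) lies 8 mm behind it (tips_ahead is the distance from the TCP to the fingertips, in m); z points along the fingers, y is the line along which they close (so a half turn about z gives the same grasp; the last joint's range is limited). The gripper opens to 85 mm and grips with 20 to 120 N. Pads are 22 mm wide; open, the fingers measure 114 mm over their backs; the gripper's body (76 mm by 85 mm) begins 54 mm behind the grasp point. The pads swing forward as they close: fully open they stand 13 mm farther back than shut.
Start: joints at [1.125, 0.313, 0.046, 1.304, 0, 1.431], TCP at [0.173, 0.548, 0.242] pointing down, gripper open.
Joint ranges: [-2.76, 2.76], [-0.86, 1.69], [-1.03, 1.26], [-2.2, 2.34], [-1.47, 1.5], [-3.14, 3.14]. Speed limits (rad/s): [2.57, 2.57, 3.14, 3.14, 3.14, 3.14].

## Interface

Orientations are given as a unit quaternion [w, x, y, z].
In Python, from workcell import * gives the robot as it stands. The module is installed in compiled form; this text tells all that it offers.
- The arm moves only by the tool jog_arm, never from a script. Its argument "moves" is a list of rows, each an object with "fingers": the closure, from 0 (fully open) to 1 (shut); "slide": the shift along the tool's x, y, z in mm, a list of three; "angular": the turn, a rotation vector about the tool's x, y, z in degrees, a list of three. A call has 1 to 10 rows; each row is the pose to reach, as a shift and turn from the pose commanded when the call began, along the tool's axes at that moment; what a row does not reach only later rows make up. A row lasts 1/12 s, in which the tool goes at most 41.7 mm and 7.16 degrees, less where a joint would pass 70% of its speed; a pose out of reach is approached as far as the arm can. A call with a gripper value outside its range is refused whole. The fingers move at their own pace and stop on an object; "squeeze" is the grip in N (left out, the last holds). Time passes only in rows, so rows that repeat a pose let the fingers close. It gives the time, the measured TCP pose, the force, the opening and the grip force at its end, in the units of the state.
- get_state(): the state, without advancing time (a new reading comes with each control period).
- read_camera(name): name is "scene" or "side" or "wrist"; returns a dict with "color" (480x640x3 uint8, red, green, blue), "fovy" (degrees; the focal length in pixels is half the picture's height over the tangent of half this angle, whatever the lens; pixels are square), "cx", "cy" (the principal point, pixels), "world_from_camera" (4x4, takes a point from camera to world coordinates); the wrist camera has in their place "tool_from_camera" (4x4, takes a point from camera to tool coordinates, whose origin is the TCP and whose axes are the flange's). Camera axes: x right, y down, z forward; pixel columns grow to the right and rows downward; lengths in m; the calibration is good to about 2 mm. A picture is of the moment at which its call begins: read the wrist's pose just before it. There is no depth.
- hand_in(): hands the job in; it is judged then, once.
Trained networks look in a picture, given as the dict that the camera call returned (one of the last four; its "shot" number tells which), for a name from the list of things; names that differ only in an ending like _2 or _b are one class to them, and where a whole thing is asked for, a point or a joint stands for the part that bears it (a point fixed in the world has none). Each returns a list of dicts, best first, with "p" (0 to 1); they miss things now and then, are a little off and sometimes report something else, mostly with a low value. They report only what shows in the picture. A call takes as long as a camera call. They do not tell look-alikes from the thing itself.
- look_for(target, picture): "point" ([column, row] in pixels, amid what is visible of it).
- tip_of(target, picture): "point" ([column, row] in pixels: a listed point, or the origin of a listed thing).
The state is a dict: "clock": time; "joint_pos": joint angles; "qvel": joint speeds; "tau": joint torques, N m; "tcp_pos": TCP position; "orientation": TCP orientation; "wrist_force": force on the tool from outside, world axes, zero at the start; "ft_torque": the same for the moment, N m; "finger_gap": finger opening in m; "grip_force": force on a finger pad.
Only numpy, scipy, OpenCV 4.12 (cv2) and the standard library are available. Lean on these libraries where they do the work, as an engineer would, in place of code of your own. Each camera call takes 0.05 s, during which the arm holds its last target. There are 200 camera calls.

## Task

The brass map weight lies out of reach under the clear cover of the blue tipping tray. Lift the tray by its orange bar so that the weight slides down into the open corner, and lower the tray again; then take the brass weight from the corner and set it down gently, flat, inside the red ring on the map. Leave the dark steel weight where it lies.

Things in the scene. Friction and masses are not known exactly. Their poses are not given: they have to be found in the camera images.
- tray: Blue tray hinged on a stand, 16 mm walls. Origin on the hinge (along y), 30 mm above the table; +x runs to the orange bar (12 mm thick, along y, centre x 231, z 22 mm, 38 mm free before the end wall), z up. Floor top z 8 mm. At -x the walls meet at 90 degrees: open corner, point at x -12. Clear rigid cover from x 88 to the end, top z 27. Starts level; the bar end lifts freely (2 N) to 40 degrees, falls if let go.
- brass_weight: Brass disc, 50 mm across, 8 mm thick, 0.13 kg; origin: centre of underside. Starts on the tray floor under the clear cover. Slides into the corner if the tray is tipped 30 degrees for 2 s and stays there when it is lowered; its centre is then at x 23, y 0 mm of the tray. The last 21 mm of both corner walls is cut away: grip it there along tray x, one finger on the floor, one before the corner.
- map: Folded paper map, fixed to the table, 200 mm (x) by 150 mm (y), 4 mm thick, pale with green patches. Origin at the centre of its underside, z up. A printed red ring, 92 mm in diameter, is centred on it.
- steel_weight: Dark grey steel disc, 50 mm in diameter, 8 mm thick, lying on the table between map and tray, nearer the robot. Origin at the centre of its underside. Not to be moved.
Mind the look-alikes: they are no part of the job. Of the things that look like the map, take the one that is farthest from the robot's base at the start.

How it is judged:
On the way:
1. the brass weight has slid into the open corner of the tray (centre within 10 mm along and across the tray) (x of brass_weight in the frame of tray between 0.0134 and 0.0334 m and y of brass_weight in the frame of tray between -0.01 and 0.01 m and z of brass_weight in the frame of tray between 0.004 and 0.012 m), for 0.2 s.
At the end, for the whole second after the job is handed in: The brass weight lies still and flat (within 6 degrees) on the map, wholly inside the red ring (its centre within 21 mm of the ring's), and the tray is down again (within 3 degrees of level) (horizontal distance between brass_weight and map below 0.021 m and z of brass_weight in the frame of map between 0.001 and 0.007 m and angle between brass_weight's own z axis and vertical below 0.1 rad and linear speed of brass_weight below 0.02 m/s and angle between tray's own z axis and vertical below 0.06 rad); the robot touches nothing.
It fails at once if the steel weight was moved by more than 15 mm (distance of steel_weight from where it was at the start of the episode above 0.015 m).
It fails at once if the brass weight was dropped on the map (it fell faster than 0.7 m/s, as from 25 mm or more) (linear speed of brass_weight above 0.7 m/s and horizontal distance between brass_weight and map below 0.08 m and height (world z) of brass_weight below 0.03 m).
It also fails if it takes over 64 s, if anything falls off the work surface, if the arm or the gripper's body presses on something with over 40 N, if the wrist force passes 120 N, or if a joint passes its speed limit or range.

## Working session

There is one attempt and no reset: what is moved stays moved. The work goes in short steps, Python scripts to look and compute and a tool call to move; the robot and the scene stay as the last step left them, time stands still between calls to the robot, and variables do not carry over. Pictures are saved under pics/ and viewed, at most 10 in all, crops included, and the job is handed in when it is done.

Besides the shell and the picture viewer there is one more tool, called as a command line: name --argument value ..., lists and objects as JSON in quotes. jog_arm: Moves the arm, as the interface text tells. Its arguments: {"type":"object","properties":{"moves":{"type":"array","items":{"type":"object","properties":{"fingers":{"type":"number"},"slide":{"type":"array","items":{"type":"number"}},"angular":{"type":"array","items":{"type":"number"}}}}},"squeeze":{"type":"number"}},"required":["moves"]}

```bash
mkdir -p pics
cat > h.py <<'E'
from workcell import *
import numpy as np, cv2
from scipy.spatial.transform import Rotation as R
def T_tool(s):
    q=s['orientation']; T=np.eye(4); T[:3,:3]=R.from_quat([q[1],q[2],q[3],q[0]]).as_matrix(); T[:3,3]=s['tcp_pos']; return T
def shot(name):
    s=get_state(); p=read_camera(name)
    p['W']=p['world_from_camera'] if 'world_from_camera' in p else T_tool(s)@np.array(p['tool_from_camera'])
    return p
def ray(p,pt,z):
    f=240/np.tan(np.radians(p['fovy'])/2); W=np.array(p['W'])
    d=W[:3,:3]@np.array([(pt[0]-p['cx'])/f,(pt[1]-p['cy'])/f,1]); o=W[:3,3]
    return o+d*(z-o[2])/d[2]
def pix(p,X):
    f=240/np.tan(np.radians(p['fovy'])/2); c=np.linalg.inv(np.array(p['W']))@np.append(X,1)
    return [p['cx']+f*c[0]/c[2],p['cy']+f*c[1]/c[2]]
def save(p,n): cv2.imwrite('pics/'+n,cv2.cvtColor(p['color'],cv2.COLOR_RGB2BGR))
def totool(X,s=None):
    s=s or get_state(); T=T_tool(s); return (np.linalg.inv(T)@np.append(X,1))[:3]*1000
E
python3 - <<'E'
from h import *
np.set_printoptions(precision=4,suppress=True)
print(get_state())
Z=dict(tray=.03,brass_weight=.038,map=.004,steel_weight=.008)
for c in ['scene','side']:
    p=shot(c); save(p,c+'1.png'); print(c,p['fovy'],p['cx'],p['cy'],np.array(p['W']))
    for t in Z:
        for f in (look_for,tip_of):
            for d in f(t,p): print(t,f.__name__,d['p'],np.round(d['point']),ray(p,d['point'],Z[t]))
E
```

```text
{'clock': 0.0, 'joint_pos': array([1.1254, 0.314 , 0.045 , 1.3036, 0.    , 1.4312]), 'qvel': array([-0.0007,  0.0004, -0.0005,  0.0002,  0.0003,  0.002 ]), 'tau': array([ -0.001 , -48.0628,  29.8532,   0.0191,  -0.0004,   0.    ]), 'tcp_pos': array([0.1729, 0.5479, 0.2414]), 'orientation': array([-0.0003,  0.1523,  0.9883, -0.0009]), 'wrist_force': array([ 0.1851, -0.7624,  0.062 ]), 'ft_torque': array([ 0.0266,  0.0097, -0.0214]), 'grip_force': 0.0, 'finger_gap': 0.0855680751017799}
scene 51.732859225938455 319.0798068292074 234.10610647122175 [[ 0.7447  0.3561 -0.5645  0.9704]
 [ 0.6671 -0.4221  0.6138 -0.6087]
 [-0.0196 -0.8337 -0.5519  0.5962]
 [ 0.      0.      0.      1.    ]]
tray call 0.71 [313. 325.] [ 0.5614 -0.1838  0.03  ]
tray call 0.95 [265. 297.] [ 0.4518 -0.1871  0.03  ]
map call 0.72 [432. 240.] [0.5606 0.1878 0.004 ]
map call 0.72 [206. 277.] [ 0.2973 -0.2015  0.004 ]
map call 0.6 [334. 192.] [0.2684 0.2145 0.004 ]
map call 0.93 [427. 236.] [0.5455 0.1954 0.004 ]
map call 0.81 [208. 273.] [ 0.2895 -0.1917  0.004 ]
map call 0.64 [335. 190.] [0.2618 0.2239 0.004 ]
steel_weight call 0.83 [329. 252.] [0.429  0.0084 0.008 ]
steel_weight call 0.59 [327. 251.] [0.4234 0.0083 0.008 ]
side 55.25909532037199 320.15599498586954 239.8795635685252 [[ 0.983  -0.1119  0.1456  0.3156]
 [-0.1834 -0.5566  0.8103 -0.7024]
 [-0.0097 -0.8232 -0.5676  0.5635]
 [ 0.      0.      0.      1.    ]]
tray call 0.8 [416. 313.] [ 0.5692 -0.1819  0.03  ]
tray call 0.65 [348. 323.] [ 0.4533 -0.183   0.03  ]
map call 0.95 [347. 213.] [0.5417 0.1912 0.004 ]
map call 0.95 [221. 222.] [0.2503 0.2127 0.004 ]
map call 0.6 [242. 359.] [ 0.2787 -0.2032  0.004 ]
map call 0.94 [222. 222.] [0.2514 0.212  0.004 ]
map call 0.86 [348. 212.] [0.5436 0.1982 0.004 ]
map call 0.77 [243. 353.] [ 0.2808 -0.1912  0.004 ]
steel_weight call 0.58 [310. 261.] [0.425  0.0223 0.008 ]
steel_weight call 0.73 [310. 263.] [0.4239 0.0158 0.008 ]
```

View pics/scene1.png

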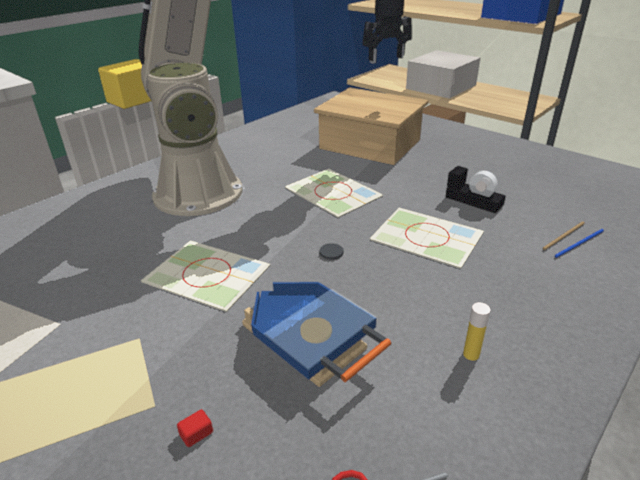

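View pics/side1.png

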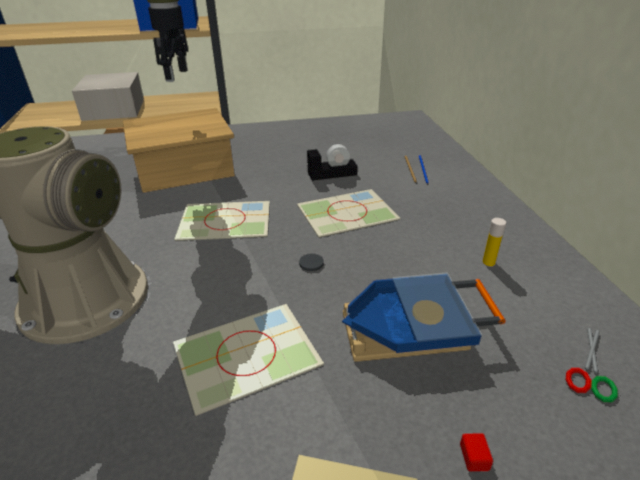

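The target map is the far one, with its ring at (427,236) in the scene view and (348,211) in the side view. The brass disc is at (316,330), and the orange bar runs from (345,376) to (390,343) in the scene view and from (477,282) to (503,321) in the side view.

Run:
```python
from h import *
np.set_printoptions(precision=4,suppress=True)
from scipy import ndimage
for c in ['scene','side']:
    p=shot(c); h=cv2.cvtColor(p['color'],cv2.COLOR_RGB2HSV)
    m=cv2.inRange(h,(5,150,120),(16,255,255)); n,l,st,ce=cv2.connectedComponentsWithStats(m)
    i=1+np.argmax(st[1:,4]); print(c,st[i],ce[i],'bar',ray(p,ce[i],.052))
    ys,xs=np.where(l==i); r=cv2.minAreaRect(np.c_[xs,ys].astype(np.float32)); b=cv2.boxPoints(r)
    b=sorted(b.tolist(),key=lambda v:v[1]); e=[np.mean(b[:2],0),np.mean(b[2:],0)]
    a=ray(p,e[0],.052);d=ray(p,e[1],.052); v=a-d; print(a,d,'len',np.linalg.norm(v),'bar dir deg',np.degrees(np.arctan2(v[1],v[0])))
    # ring: red near the target map
    m=cv2.inRange(h,(0,110,100),(6,255,255))|cv2.inRange(h,(172,110,100),(180,255,255))
    u=pix(p,[.545,.193,.004]); ys,xs=np.where(m); k=np.hypot(xs-u[0],ys-u[1])<45
    P=np.array([ray(p,(x,y),.004)[:2] for x,y in zip(xs[k],ys[k])]); (cx,cy),rad=cv2.minEnclosingCircle(P.astype(np.float32)); print('ring',k.sum(),cx,cy,rad)
```

```text
scene [342 339  49  42 437] [365.3112 359.3753] bar [ 0.6824 -0.2035  0.052 ]
[ 0.6854 -0.1498  0.052 ] [ 0.6793 -0.2524  0.052 ] len 0.10283320864253864 bar dir deg 86.60327947695535
ring 10 0.5419576168060303 0.19976197183132172 0.04659022390842438
side [476 279  29  44 285] [488.8947 299.8842] bar [ 0.6868 -0.1976  0.052 ]
[ 0.6894 -0.1442  0.052 ] [ 0.6832 -0.2501  0.052 ] len 0.10605307021920962 bar dir deg 86.64249176745795
ring 3 0.5891132354736328 0.20450687408447266 0.007126843091100454
```

```bash
cat >> h.py <<'E'
def go(X,head,tilt=0,s=None):
    """tool pointing down, y at heading head(deg); tilt: lifted with the tray by tilt deg"""
    s=s or get_state(); T=T_tool(s); h=np.radians(head)
    y=np.array([np.cos(h),np.sin(h),0]); z=np.array([0,0,-1.]); M=np.c_[np.cross(y,z),y,z]
    if tilt: M=R.from_rotvec(np.radians(tilt)*np.array([np.sin(np.radians(head)),-np.cos(np.radians(head)),0])).as_matrix()@M
    print('slide',np.round(T[:3,:3].T@(np.array(X)-T[:3,3])*1000,1),'ang',np.round(np.degrees(R.from_matrix(T[:3,:3].T@M).as_rotvec()),2))
E
python3 -c "
from h import *
go([.6846,-.2005,.17],-3.4)"
```

```text
slide [-713.2 -560.1   72.3] ang [ 1.000e-02 -0.000e+00  7.588e+01]
```

jog_arm --moves '[{"fingers":0.5,"slide":[-713,-560,72],"angular":[0,0,75.9]},{"fingers":0.5,"slide":[-713,-560,72],"angular":[0,0,75.9]},{"fingers":0.5,"slide":[-713,-560,72],"angular":[0,0,75.9]},{"fingers":0.5,"slide":[-713,-560,72],"angular":[0,0,75.9]},{"fingers":0.5,"slide":[-713,-560,72],"angular":[0,0,75.9]},{"fingers":0.5,"slide":[-713,-560,72],"angular":[0,0,75.9]},{"fingers":0.5,"slide":[-713,-560,72],"angular":[0,0,75.9]},{"fingers":0.5,"slide":[-713,-560,72],"angular":[0,0,75.9]},{"fingers":0.5,"slide":[-713,-560,72],"angular":[0,0,75.9]},{"fingers":0.5,"slide":[-713,-560,72],"angular":[0,0,75.9]}]'

```text
clock: 1.83
tcp_pos: [0.4082, 0.2036, 0.2095]
orientation: [0.0, 0.704, 0.71, 0.001]
wrist_force: [1.1, 0.8, -0.1]
finger_gap: 0.0426
grip_force: 0.0
```

```bash
python3 -c "
from h import *
go([.6846,-.2005,.17],-3.4)
p=shot('wrist');save(p,'w0.png')
for f in (tip_of,look_for):
  for d in f('map',p): print(d['p'],d['point'],ray(p,d['point'],.004))
"
```

```text
slide [-406.5  272.7   39.6] ang [ 0.06 -0.03  3.91]
0.77 [166.0, 196.1] [0.26063038 0.22285322 0.004     ]
0.55 [451.4, 217.8] [0.54212788 0.20348488 0.004     ]
0.82 [456.7, 208.8] [0.5463067  0.21258773 0.004     ]
0.58 [161.3, 189.5] [0.25679775 0.22924793 0.004     ]
```

jog_arm --moves '[{"fingers":0.5,"slide":[-406,273,40],"angular":[0,0,3.9]},{"fingers":0.5,"slide":[-406,273,40],"angular":[0,0,3.9]},{"fingers":0.5,"slide":[-406,273,40],"angular":[0,0,3.9]},{"fingers":0.5,"slide":[-406,273,40],"angular":[0,0,3.9]},{"fingers":0.5,"slide":[-406,273,40],"angular":[0,0,3.9]},{"fingers":0.5,"slide":[-406,273,40],"angular":[0,0,3.9]},{"fingers":0.5,"slide":[-406,273,40],"angular":[0,0,3.9]},{"fingers":0.5,"slide":[-406,273,40],"angular":[0,0,3.9]},{"fingers":0.5,"slide":[-406,273,40],"angular":[0,0,3.9]},{"fingers":0.5,"slide":[-406,273,40],"angular":[0,0,3.9]}]'

```text
clock: 2.82
tcp_pos: [0.6454, -0.1352, 0.1752]
orientation: [-0.0, 0.724, 0.689, 0.0]
wrist_force: [-0.0, 0.8, 0.8]
finger_gap: 0.0428
grip_force: 0.0
```

```bash
python3 -c "
from h import *
go([.6846,-.2005,.17],-3.4)
"
```

```text
slide [-63.2  42.4   5.2] ang [ 0.   -0.04  0.56]
```

jog_arm --moves '[{"fingers":0.5,"slide":[-45,30,5],"angular":[0,0,0]},{"fingers":0.5,"slide":[-45,30,5],"angular":[0,0,0]},{"fingers":0.5,"slide":[-45,30,5],"angular":[0,0,0]},{"fingers":0.5,"slide":[-45,30,5],"angular":[0,0,0]},{"fingers":0.5,"slide":[-45,30,5],"angular":[0,0,0]}]'

```text
clock: 3.23
tcp_pos: [0.6715, -0.1799, 0.1703]
orientation: [-0.001, 0.725, 0.689, 0.0]
wrist_force: [-0.1, 0.4, 0.5]
finger_gap: 0.0425
grip_force: 0.0
```

Run:
```python
from h import *
p=shot('wrist');save(p,'w1.png')
h=cv2.cvtColor(p['color'],cv2.COLOR_RGB2HSV)
m=cv2.inRange(h,(5,150,120),(16,255,255)); n,l,st,ce=cv2.connectedComponentsWithStats(m)
i=1+np.argmax(st[1:,4]); print(st[i],ce[i],'bar',ray(p,ce[i],.054))
ys,xs=np.where(l==i); r=cv2.minAreaRect(np.c_[xs,ys].astype(np.float32)); print([ray(p,b,.052).round(4) for b in cv2.boxPoints(r)])
for d in tip_of('tray',p): print(d['p'],d['point'],ray(p,d['point'],.03))
go([.6846,-.2005,.17],-3.4)
```

```text
[ 326  203   18  126 1771] [334.31620553 264.9175607 ] bar [ 0.68358269 -0.19921363  0.054     ]
[array([ 0.6734, -0.2536,  0.052 ]), array([ 0.6812, -0.1515,  0.052 ]), array([ 0.6923, -0.1525,  0.052 ]), array([ 0.6857, -0.2547,  0.052 ])]
0.66 [56.0, 250.6] [ 0.45533938 -0.18369136  0.03      ]
slide [-19.9  14.1   1. ] ang [-0.   -0.02  0.52]
```

View pics/w1.png

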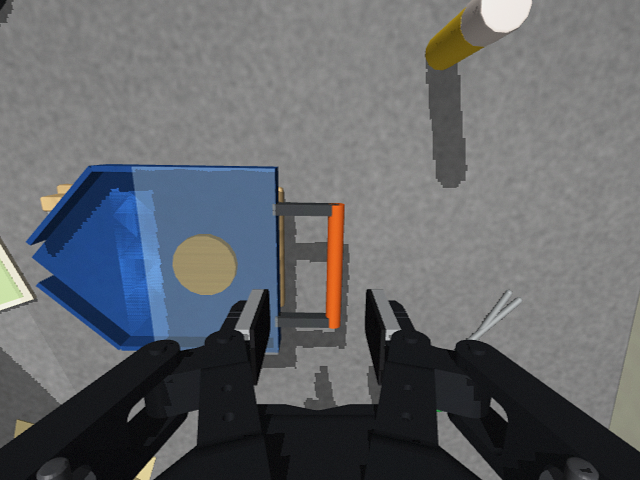

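The bar (334,265) lies between the fingers. The hand now moves 20 mm along the bar and then descends.

jog_arm --squeeze 40 --moves '[{"fingers":0.5,"slide":[-20,13,20],"angular":[0,0,0.5]},{"fingers":0.5,"slide":[-20,13,55],"angular":[0,0,0.5]},{"fingers":0.5,"slide":[-20,13,90],"angular":[0,0,0.5]},{"fingers":0.5,"slide":[-20,13,115],"angular":[0,0,0.5]},{"fingers":0.5,"slide":[-20,13,126],"angular":[0,0,0.5]},{"fingers":0.5,"slide":[-20,13,126],"angular":[0,0,0.5]},{"fingers":0.5,"slide":[-20,13,126],"angular":[0,0,0.5]}]'

```text
clock: 3.92
tcp_pos: [0.6839, -0.202, 0.0453]
orientation: [0.0, 0.728, 0.685, 0.0]
wrist_force: [0.1, 0.4, 1.6]
finger_gap: 0.0421
grip_force: 0.0
```

jog_arm --moves '[{"fingers":0.9,"slide":[0,0,0]},{"fingers":0.9,"slide":[0,0,0]},{"fingers":0.9,"slide":[0,0,0]},{"fingers":0.9,"slide":[0,0,0]},{"fingers":0.9,"slide":[0,0,0]},{"fingers":0.9,"slide":[0,0,0]}]'

```text
schema error: expected keys fingers, slide, angular
```

Run:
```python
from h import *
s=get_state(); print(s['tcp_pos'],s['finger_gap'],s['grip_force'],s['wrist_force'])
t=np.array(s['tcp_pos']); T=T_tool(s); y=T[:3,1]; print(np.degrees(np.arctan2(y[1],y[0])))
# arc about the hinge, rigid with the tray
for a in (6,12,18,24,30,33):
    c=np.radians(a); r=.231; h0=t[2]-.030   # tcp height relative to hinge
    X=r*np.cos(c)-h0*np.sin(c); Z=r*np.sin(c)+h0*np.cos(c)
    print(a,'y',round((X-r)*1000,1),'z',round((h0-Z)*1000,1))
hd=np.degrees(np.arctan2(y[1],y[0])); go(t,hd,30)
```

```text
[ 0.68390745 -0.20202412  0.04530162] 0.04214519195376528 0.0 [0.07985612 0.37873849 1.63827675]
-3.472870466099687
6 y -2.9 z -24.1
12 y -8.2 z -47.7
18 y -16.0 z -70.6
24 y -26.2 z -92.6
30 y -38.6 z -113.4
33 y -45.6 z -123.3
slide [0. 0. 0.] ang [-29.99  -0.    -0.  ]
```

jog_arm --moves '[{"fingers":0.9,"slide":[0,0,0],"angular":[0,0,0]},{"fingers":0.9,"slide":[0,0,0],"angular":[0,0,0]},{"fingers":0.9,"slide":[0,0,0],"angular":[0,0,0]},{"fingers":0.9,"slide":[0,0,0],"angular":[0,0,0]},{"fingers":0.9,"slide":[0,0,0],"angular":[0,0,0]},{"fingers":0.9,"slide":[0,0,0],"angular":[0,0,0]},{"fingers":0.9,"slide":[0,0,0],"angular":[0,0,0]}]'

```text
clock: 4.5
tcp_pos: [0.6834, -0.2032, 0.0469]
orientation: [0.0, 0.729, 0.685, -0.0]
wrist_force: [-5.5, 1.0, 5.6]
finger_gap: 0.0103
grip_force: 39.2
```

jog_arm --moves '[{"fingers":0.9,"slide":[0,-1,-12],"angular":[-3,0,0]},{"fingers":0.9,"slide":[0,-3,-24],"angular":[-6,0,0]},{"fingers":0.9,"slide":[0,-5,-36],"angular":[-9,0,0]},{"fingers":0.9,"slide":[0,-8,-48],"angular":[-12,0,0]}]'

```text
clock: 4.83
tcp_pos: [0.6752, -0.2027, 0.0933]
orientation: [0.077, 0.725, 0.681, 0.072]
wrist_force: [-1.6, -0.3, -3.4]
finger_gap: 0.0104
grip_force: 39.9
```

jog_arm --moves '[{"fingers":0.9,"slide":[0,-3,-24],"angular":[-6,0,0]},{"fingers":0.9,"slide":[0,-8,-48],"angular":[-12,0,0]},{"fingers":0.9,"slide":[0,-16,-70.5],"angular":[-18,0,0]},{"fingers":0.9,"slide":[0,-19,-78],"angular":[-20,0,0]},{"fingers":0.9,"slide":[0,-19,-78],"angular":[-20,0,0]},{"fingers":0.9,"slide":[0,-19,-78],"angular":[-20,0,0]},{"fingers":0.9,"slide":[0,-19,-78],"angular":[-20,0,0]},{"fingers":0.9,"slide":[0,-19,-78],"angular":[-20,0,0]},{"fingers":0.9,"slide":[0,-19,-78],"angular":[-20,0,0]},{"fingers":0.9,"slide":[0,-19,-78],"angular":[-20,0,0]}]'

```text
clock: 5.67
tcp_pos: [0.6417, -0.2001, 0.1638]
orientation: [0.2, 0.7, 0.659, 0.189]
wrist_force: [0.2, 2.0, -1.7]
finger_gap: 0.0102
grip_force: 40.9
```

jog_arm --moves '[{"fingers":0.9,"slide":[0,0,0],"angular":[0,0,0]},{"fingers":0.9,"slide":[0,0,0],"angular":[0,0,0]},{"fingers":0.9,"slide":[0,0,0],"angular":[0,0,0]},{"fingers":0.9,"slide":[0,0,0],"angular":[0,0,0]},{"fingers":0.9,"slide":[0,0,0],"angular":[0,0,0]},{"fingers":0.9,"slide":[0,0,0],"angular":[0,0,0]},{"fingers":0.9,"slide":[0,0,0],"angular":[0,0,0]},{"fingers":0.9,"slide":[0,0,0],"angular":[0,0,0]},{"fingers":0.9,"slide":[0,0,0],"angular":[0,0,0]},{"fingers":0.9,"slide":[0,0,0],"angular":[0,0,0]}]'

```text
clock: 6.5
tcp_pos: [0.641, -0.2001, 0.1647]
orientation: [0.201, 0.7, 0.658, 0.189]
wrist_force: [0.3, 3.5, -2.9]
finger_gap: 0.0105
grip_force: 40.9
```

jog_arm --moves '[{"fingers":0.9,"slide":[0,0,0],"angular":[0,0,0]},{"fingers":0.9,"slide":[0,0,0],"angular":[0,0,0]},{"fingers":0.9,"slide":[0,0,0],"angular":[0,0,0]},{"fingers":0.9,"slide":[0,0,0],"angular":[0,0,0]},{"fingers":0.9,"slide":[0,0,0],"angular":[0,0,0]},{"fingers":0.9,"slide":[0,0,0],"angular":[0,0,0]},{"fingers":0.9,"slide":[0,0,0],"angular":[0,0,0]},{"fingers":0.9,"slide":[0,0,0],"angular":[0,0,0]},{"fingers":0.9,"slide":[0,0,0],"angular":[0,0,0]},{"fingers":0.9,"slide":[0,0,0],"angular":[0,0,0]}]'

```text
clock: 7.33
tcp_pos: [0.641, -0.2001, 0.1647]
orientation: [0.201, 0.7, 0.658, 0.189]
wrist_force: [0.9, 5.7, -2.4]
finger_gap: 0.0106
grip_force: 40.9
```

Run:
```python
from h import *
s=get_state(); print(s['tcp_pos'],s['wrist_force'],s['grip_force'])
p=shot('side');p2=shot('scene')
cv2.imwrite('pics/lift.png',cv2.cvtColor(np.hstack([cv2.resize(p['color'][200:400,300:560],None,fx=1.5,fy=1.5),cv2.resize(p2['color'][200:400,200:460],None,fx=1.5,fy=1.5)]),cv2.COLOR_RGB2BGR))
```

```text
[ 0.64104956 -0.20010084  0.16466819] [ 0.90513309  5.69238419 -2.38181533] 40.93142867088318
```

View pics/lift.png

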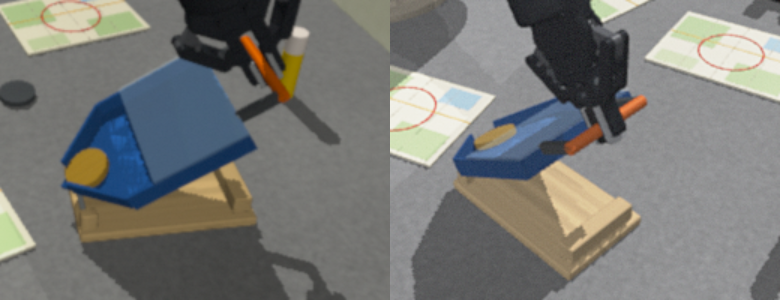

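The brass disc lies in the open corner, at (87,168) in the left crop. I lower the tray back along the same arc.

jog_arm --moves '[{"fingers":0.9,"slide":[0,0.3,24.2],"angular":[6,0,0]},{"fingers":0.9,"slide":[0,-1.9,48.4],"angular":[12,0,0]},{"fingers":0.9,"slide":[0,-6.6,72.1],"angular":[18,0,0]},{"fingers":0.9,"slide":[0,-13.8,95.3],"angular":[24,0,0]},{"fingers":0.9,"slide":[0,-19.8,110.2],"angular":[28,0,0]},{"fingers":0.9,"slide":[0,-27,124.7],"angular":[32,0,0]},{"fingers":0.9,"slide":[0,-27,124.7],"angular":[32,0,0]},{"fingers":0.9,"slide":[0,-27,124.7],"angular":[32,0,0]},{"fingers":0.9,"slide":[0,-27,124.7],"angular":[32,0,0]}]'

```text
clock: 8.18
tcp_pos: [0.683, -0.2038, 0.0427]
orientation: [-0.001, 0.729, 0.685, -0.002]
wrist_force: [-4.6, 0.3, -4.2]
finger_gap: 0.0103
grip_force: 49.8
```

jog_arm --moves '[{"fingers":0.5,"slide":[0,0,0],"angular":[0,0,0]},{"fingers":0.5,"slide":[0,0,0],"angular":[0,0,0]},{"fingers":0.5,"slide":[0,0,0],"angular":[0,0,0]},{"fingers":0.5,"slide":[0,0,0],"angular":[0,0,0]},{"fingers":0.5,"slide":[0,0,0],"angular":[0,0,0]},{"fingers":0.5,"slide":[0,0,-40],"angular":[0,0,0]},{"fingers":0.5,"slide":[0,0,-80],"angular":[0,0,0]},{"fingers":0.5,"slide":[0,0,-110],"angular":[0,0,0]},{"fingers":0.2,"slide":[0,0,-110],"angular":[0,0,0]},{"fingers":0.2,"slide":[0,0,-110],"angular":[0,0,0]}]'

```text
clock: 9.02
tcp_pos: [0.686, -0.2038, 0.1585]
orientation: [0.003, 0.729, 0.685, 0.001]
wrist_force: [0.8, 0.4, -1.0]
finger_gap: 0.0655
grip_force: 0.0
```

jog_arm --moves '[{"fingers":0.2,"slide":[-59,-207,0],"angular":[0,0,0]},{"fingers":0.2,"slide":[-59,-207,0],"angular":[0,0,0]},{"fingers":0.2,"slide":[-59,-207,0],"angular":[0,0,0]},{"fingers":0.2,"slide":[-59,-207,0],"angular":[0,0,0]},{"fingers":0.2,"slide":[-59,-207,0],"angular":[0,0,0]},{"fingers":0.2,"slide":[-59,-207,0],"angular":[0,0,0]},{"fingers":0.2,"slide":[-59,-207,0],"angular":[0,0,0]},{"fingers":0.2,"slide":[-59,-207,0],"angular":[0,0,0]},{"fingers":0.2,"slide":[-59,-207,0],"angular":[0,0,0]}]'

```text
clock: 9.77
tcp_pos: [0.4749, -0.2492, 0.1543]
orientation: [0.0, 0.728, 0.685, 0.0]
wrist_force: [-0.2, 0.5, -0.0]
finger_gap: 0.0682
grip_force: 0.0
```

Run:
```python
from h import *
np.set_printoptions(precision=4,suppress=True)
s=get_state();print(s['tcp_pos'],s['qvel'].round(3))
p=shot('wrist');save(p,'w2.png')
for t,z in (('brass_weight',.046),('tray',.03)):
  for f in (look_for,tip_of):
    for d in f(t,p): print(t,d['p'],np.round(d['point']),ray(p,d['point'],z if f is look_for else .038 if t[0]=='b' else .03))
```

```text
[ 0.4749 -0.2492  0.1543] [ 0.013  0.012  0.016  0.002 -0.002 -0.001]
brass_weight 0.62 [315. 156.] [ 0.4772 -0.187   0.046 ]
brass_weight 0.72 [312. 156.] [ 0.4754 -0.1873  0.038 ]
tray 0.83 [461. 144.] [ 0.5816 -0.1858  0.03  ]
tray 0.92 [282. 156.] [ 0.454  -0.1864  0.03  ]
```

View pics/w2.png

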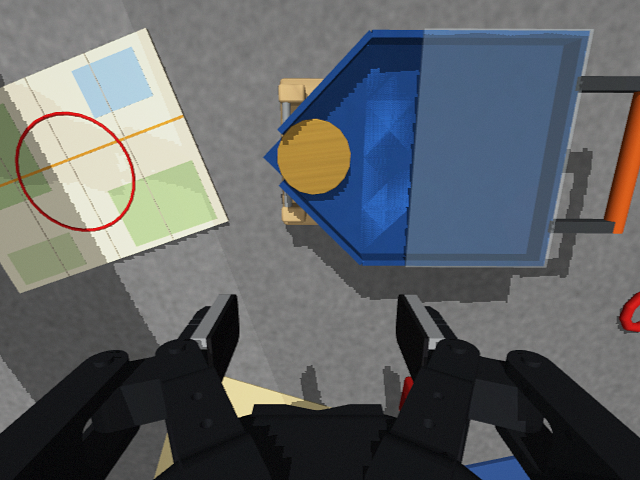

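The tray is level, and the disc is in the corner at (315,157), which is world (0.4765, -0.187). I move over it and descend.

jog_arm --squeeze 40 --moves '[{"fingers":0.27,"slide":[40,-2,0],"angular":[0,0,0]},{"fingers":0.27,"slide":[62,-2,15],"angular":[0,0,0]},{"fingers":0.27,"slide":[62,-2,50],"angular":[0,0,0]},{"fingers":0.27,"slide":[62,-2,80],"angular":[0,0,0]},{"fingers":0.27,"slide":[62,-2,95],"angular":[0,0,0]},{"fingers":0.27,"slide":[62,-2,98],"angular":[0,0,0]},{"fingers":0.27,"slide":[62,-2,100],"angular":[0,0,0]},{"fingers":0.27,"slide":[62,-2,100],"angular":[0,0,0]},{"fingers":0.27,"slide":[62,-2,100],"angular":[0,0,0]}]'

```text
clock: 10.77
tcp_pos: [0.4769, -0.1877, 0.0558]
orientation: [0.001, 0.729, 0.685, 0.0]
wrist_force: [-0.2, -0.0, 0.1]
finger_gap: 0.0624
grip_force: 0.0
```

Run:
```python
from h import *
s=get_state();print(s['tcp_pos'],s['wrist_force'],s['finger_gap'])
p=shot('side');p2=shot('wrist')
cv2.imwrite('pics/g.png',cv2.cvtColor(np.hstack([cv2.resize(p['color'][260:380,300:440],(420,360)),cv2.resize(p2['color'][200:480,170:450],(360,360))]),cv2.COLOR_RGB2BGR))
```

```text
[ 0.47688429 -0.18768066  0.05583846] [-0.20347545 -0.01265678  0.05332876] 0.062389950573180114
```

View pics/g.png

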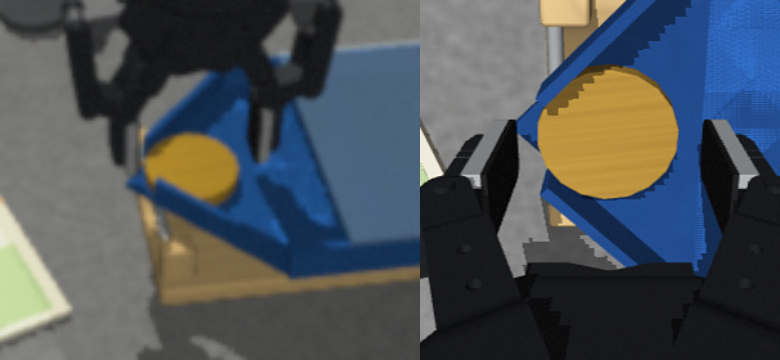

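The fingers straddle the disc: in the right crop the disc is at (608,132), between pads at about x=515 and x=710. I descend softly.

jog_arm --moves '[{"fingers":0.27,"slide":[0,0,3],"angular":[0,0,0]},{"fingers":0.27,"slide":[0,0,6],"angular":[0,0,0]},{"fingers":0.27,"slide":[0,0,8],"angular":[0,0,0]},{"fingers":0.27,"slide":[0,0,8],"angular":[0,0,0]}]'

```text
clock: 11.2
tcp_pos: [0.4754, -0.1869, 0.0462]
orientation: [-0.0, 0.729, 0.685, -0.0]
wrist_force: [-0.7, 0.4, -0.7]
finger_gap: 0.0623
grip_force: 0.0
```

jog_arm --moves '[{"fingers":0.27,"slide":[0,0,1],"angular":[0,0,0]},{"fingers":0.27,"slide":[0,0,2],"angular":[0,0,0]},{"fingers":0.27,"slide":[0,0,2],"angular":[0,0,0]}]'

```text
clock: 11.45
tcp_pos: [0.4756, -0.187, 0.0444]
orientation: [-0.0, 0.729, 0.685, -0.0]
wrist_force: [1.1, -0.1, -0.9]
finger_gap: 0.0624
grip_force: 0.0
```

jog_arm --moves '[{"fingers":0.6,"slide":[0,0,0],"angular":[0,0,0]},{"fingers":0.6,"slide":[0,0,-1],"angular":[0,0,0]},{"fingers":0.6,"slide":[0,0,-1],"angular":[0,0,0]},{"fingers":0.6,"slide":[0,0,-1],"angular":[0,0,0]},{"fingers":0.6,"slide":[0,0,-1],"angular":[0,0,0]}]'

```text
clock: 11.87
tcp_pos: [0.4764, -0.1874, 0.0464]
orientation: [0.001, 0.729, 0.685, 0.0]
wrist_force: [0.7, -1.0, 5.9]
finger_gap: 0.0478
grip_force: 46.0
```

jog_arm --moves '[{"fingers":0.6,"slide":[0,0,-10],"angular":[0,0,0]},{"fingers":0.6,"slide":[0,0,-30],"angular":[0,0,0]},{"fingers":0.6,"slide":[0,0,-60],"angular":[0,0,0]},{"fingers":0.6,"slide":[0,0,-90],"angular":[0,0,0]},{"fingers":0.6,"slide":[0,0,-90],"angular":[0,0,0]},{"fingers":0.6,"slide":[0,0,-90],"angular":[0,0,0]}]'

```text
clock: 12.37
tcp_pos: [0.4767, -0.1875, 0.1375]
orientation: [0.002, 0.729, 0.685, 0.001]
wrist_force: [0.1, 0.1, -3.1]
finger_gap: 0.0478
grip_force: 42.8
```

Run:
```python
from h import *
s=get_state();print(s['tcp_pos'],s['finger_gap'],s['grip_force'])
p2=shot('side'); p=shot('wrist')
for d in tip_of('brass_weight',p)[:2]: print(d, totool(ray(p,d['point'],s['tcp_pos'][2]-.006)))
for q,n in((p2,'side'),(shot('scene'),'scene')):
  for d in tip_of('map',q)+look_for('map',q): print(n,d['p'],ray(q,d['point'],.004))
cv2.imwrite('pics/h.png',cv2.cvtColor(np.hstack([cv2.resize(p2['color'][200:360,270:450],(400,356)),cv2.resize(p['color'][200:480,170:490],(400,356))]),cv2.COLOR_RGB2BGR))
go([.543,.135,.135],-3.5)
```

```text
[ 0.47668208 -0.18754291  0.13746833] 0.04783887349955174 42.814562916755676
{'point': [317.0, 308.4], 'p': 0.57} [1.03754609 1.0413468  2.83241038]
side 0.8 [0.54093006 0.18997732 0.004     ]
side 0.62 [ 0.28520479 -0.19785958  0.004     ]
side 0.6 [0.26061139 0.20795884 0.004     ]
side 0.91 [ 0.27689067 -0.19870864  0.004     ]
side 0.69 [0.48263366 0.22091895 0.004     ]
side 0.66 [0.25544761 0.2279648  0.004     ]
scene 0.96 [0.26270809 0.21582803 0.004     ]
scene 0.9 [ 0.29929253 -0.19940164  0.004     ]
scene 0.81 [0.54915532 0.19300198 0.004     ]
scene 0.79 [0.27388882 0.20577747 0.004     ]
scene 0.67 [0.55161807 0.18857919 0.004     ]
scene 0.66 [ 0.3047374  -0.20286298  0.004     ]
scene 0.56 [0.42290701 0.01662488 0.004     ]
slide [ 3.253e+02  4.790e+01 -1.000e-01] ang [-0.1  -0.06 -0.04]
```

View pics/h.png

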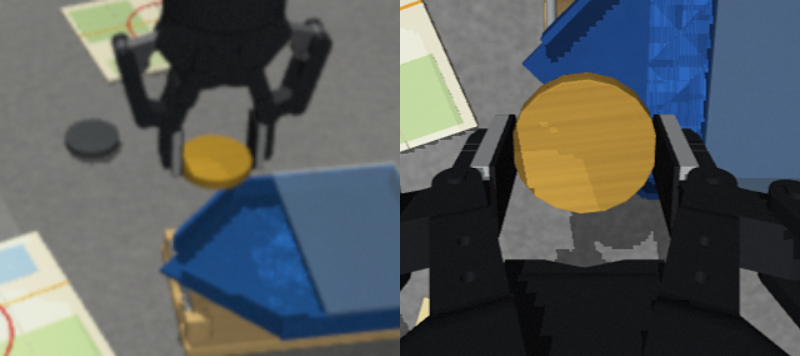

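The disc is held flat between the pads, at (585,142) in the right crop. I carry it to just before the map and look again.

jog_arm --moves '[{"fingers":0.6,"slide":[325,48,0],"angular":[0,0,0]},{"fingers":0.6,"slide":[325,48,0],"angular":[0,0,0]},{"fingers":0.6,"slide":[325,48,0],"angular":[0,0,0]},{"fingers":0.6,"slide":[325,48,0],"angular":[0,0,0]},{"fingers":0.6,"slide":[325,48,0],"angular":[0,0,0]},{"fingers":0.6,"slide":[325,48,0],"angular":[0,0,0]},{"fingers":0.6,"slide":[325,48,0],"angular":[0,0,0]},{"fingers":0.6,"slide":[325,48,0],"angular":[0,0,0]},{"fingers":0.6,"slide":[325,48,0],"angular":[0,0,0]},{"fingers":0.6,"slide":[325,48,0],"angular":[0,0,0]}]'

```text
clock: 13.6
tcp_pos: [0.5434, 0.1363, 0.135]
orientation: [-0.0, 0.727, 0.686, -0.0]
wrist_force: [-1.5, -1.1, -1.1]
finger_gap: 0.0476
grip_force: 42.7
```

jog_arm --moves '[{"fingers":0.6,"slide":[0,0,0],"angular":[0,0,0]},{"fingers":0.6,"slide":[0,0,0],"angular":[0,0,0]}]'

```text
clock: 13.77
tcp_pos: [0.5433, 0.1333, 0.1353]
orientation: [-0.0, 0.729, 0.684, -0.001]
wrist_force: [0.9, -0.1, -1.6]
finger_gap: 0.0478
grip_force: 42.7
```

Run:
```python
from h import *
s=get_state();print(s['tcp_pos'],s['finger_gap'],s['qvel'].round(3))
p=shot('wrist');save(p,'w3.png')
h=cv2.cvtColor(p['color'],cv2.COLOR_RGB2HSV)
m=cv2.inRange(h,(0,130,90),(5,255,255))|cv2.inRange(h,(174,130,90),(180,255,255))
ys,xs=np.where(m); P=np.array([ray(p,(x,y),.004)[:2] for x,y in zip(xs,ys)])
k=np.hypot(*(P-[.543,.199]).T)<.07; P=P[k].astype(np.float32); print(len(P),cv2.minEnclosingCircle(P),P.min(0),P.max(0))
c=np.append((P.min(0)+P.max(0))/2,.1375); go(c,-3.5)
for d in tip_of('map',p): print(d['p'],ray(p,d['point'],.004))
```

```text
[0.54325523 0.13327191 0.13526088] 0.047760836757726785 [-0.014 -0.004  0.    -0.001  0.003  0.003]
1325 ((0.5424751043319702, 0.20076419413089752), 0.04747571423649788) [0.49516663 0.15342975] [0.5892177  0.24804886]
slide [67.5 -5.5 -2.1] ang [-0.04  0.02 -0.15]
0.98 [0.54112643 0.20256633 0.004     ]
```

View pics/w3.png

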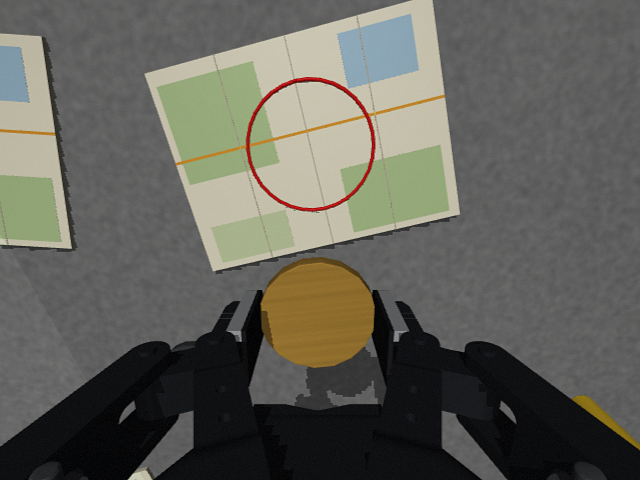

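The ring is at (311,145), world (0.542, 0.201), and the disc is held at (318,312). I move over the ring and lower slowly.

jog_arm --moves '[{"fingers":0.6,"slide":[35,-3,0],"angular":[0,0,0]},{"fingers":0.6,"slide":[67,-5,15],"angular":[0,0,0]},{"fingers":0.6,"slide":[67,-5,45],"angular":[0,0,0]},{"fingers":0.6,"slide":[67,-5,75],"angular":[0,0,0]},{"fingers":0.6,"slide":[67,-5,97],"angular":[0,0,0]},{"fingers":0.6,"slide":[67,-5,110],"angular":[0,0,0]},{"fingers":0.6,"slide":[67,-5,115],"angular":[0,0,0]},{"fingers":0.6,"slide":[67,-5,116],"angular":[0,0,0]},{"fingers":0.6,"slide":[67,-5,116],"angular":[0,0,0]},{"fingers":0.6,"slide":[67,-5,116],"angular":[0,0,0]}]'

```text
clock: 14.7
tcp_pos: [0.5441, 0.2013, 0.021]
orientation: [0.001, 0.729, 0.685, 0.001]
wrist_force: [-0.3, 1.0, -1.3]
finger_gap: 0.0475
grip_force: 42.8
```

jog_arm --moves '[{"fingers":0.6,"slide":[0,0,1],"angular":[0,0,0]},{"fingers":0.6,"slide":[0,0,2],"angular":[0,0,0]},{"fingers":0.6,"slide":[0,0,3],"angular":[0,0,0]},{"fingers":0.6,"slide":[0,0,3],"angular":[0,0,0]}]'

```text
clock: 15.03
tcp_pos: [0.5429, 0.2016, 0.0169]
orientation: [0.0, 0.729, 0.685, 0.0]
wrist_force: [0.3, 0.5, -1.6]
finger_gap: 0.0476
grip_force: 42.8
```

jog_arm --moves '[{"fingers":0.6,"slide":[0,0,1],"angular":[0,0,0]},{"fingers":0.6,"slide":[0,0,2],"angular":[0,0,0]},{"fingers":0.6,"slide":[0,0,2.5],"angular":[0,0,0]},{"fingers":0.6,"slide":[0,0,2.5],"angular":[0,0,0]}]'

```text
clock: 15.37
tcp_pos: [0.5427, 0.2016, 0.0139]
orientation: [-0.0, 0.729, 0.685, -0.0]
wrist_force: [-0.5, 0.2, -1.5]
finger_gap: 0.0477
grip_force: 42.8
```

jog_arm --moves '[{"fingers":0.6,"slide":[0,0,0.5],"angular":[0,0,0]},{"fingers":0.6,"slide":[0,0,1],"angular":[0,0,0]},{"fingers":0.6,"slide":[0,0,1.5],"angular":[0,0,0]},{"fingers":0.6,"slide":[0,0,1.5],"angular":[0,0,0]}]'

```text
clock: 15.7
tcp_pos: [0.5429, 0.2016, 0.0126]
orientation: [-0.0, 0.729, 0.685, 0.0]
wrist_force: [-0.6, 0.0, -1.9]
finger_gap: 0.0482
grip_force: 42.8
```

jog_arm --moves '[{"fingers":0.6,"slide":[0,0,0.5],"angular":[0,0,0]},{"fingers":0.6,"slide":[0,0,1],"angular":[0,0,0]},{"fingers":0.6,"slide":[0,0,1],"angular":[0,0,0]},{"fingers":0.6,"slide":[0,0,1],"angular":[0,0,0]}]'

```text
clock: 16.03
tcp_pos: [0.5429, 0.2016, 0.0125]
orientation: [0.0, 0.729, 0.685, 0.0]
wrist_force: [-1.9, -1.0, 5.2]
finger_gap: 0.0479
grip_force: 46.3
```

Contact. I release slowly and rise.

jog_arm --moves '[{"fingers":0.35,"slide":[0,0,-0.5],"angular":[0,0,0]},{"fingers":0.25,"slide":[0,0,-0.5],"angular":[0,0,0]},{"fingers":0.2,"slide":[0,0,-0.5],"angular":[0,0,0]},{"fingers":0.2,"slide":[0,0,-0.5],"angular":[0,0,0]},{"fingers":0.2,"slide":[0,0,-20],"angular":[0,0,0]},{"fingers":0.2,"slide":[0,0,-50],"angular":[0,0,0]},{"fingers":0.2,"slide":[0,0,-85],"angular":[0,0,0]},{"fingers":0.2,"slide":[-30,0,-120],"angular":[0,0,0]},{"fingers":0.2,"slide":[-60,0,-120],"angular":[0,0,0]},{"fingers":0.2,"slide":[-60,0,-120],"angular":[0,0,0]}]'

```text
clock: 16.87
tcp_pos: [0.5409, 0.1382, 0.1346]
orientation: [0.002, 0.73, 0.684, 0.001]
wrist_force: [-0.4, -0.9, -1.3]
finger_gap: 0.0683
grip_force: 0.0
```

Run:
```python
from h import *
s=get_state();print(s['tcp_pos'])
p=shot('wrist');q=shot('side')
for d in tip_of('brass_weight',p): print(d['p'],ray(p,d['point'],.004))
cv2.imwrite('pics/f.png',cv2.cvtColor(np.hstack([cv2.resize(p['color'],(400,300)),cv2.resize(q['color'],(400,300))]),cv2.COLOR_RGB2BGR))
```

```text
[0.54089796 0.13821164 0.13460306]
0.76 [0.54318746 0.2010521  0.004     ]
```

View pics/f.png

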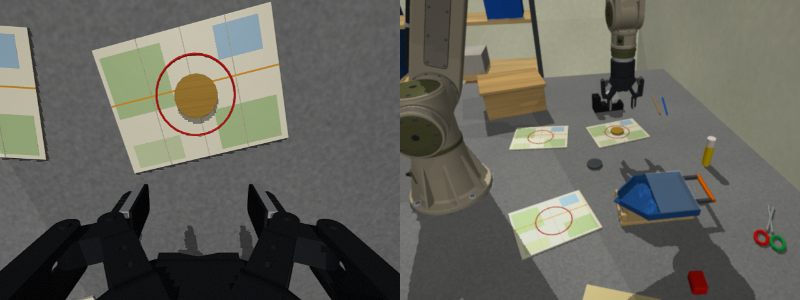

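The disc lies flat, centred in the ring at (196,97) in the left half. The tray is down, and the gripper is clear of everything.

```bash
python3 -c "
from workcell import *
print(hand_in())"
```

```text
the job is handed in; nothing more can be done
None
```

I handed the job in at about 17 s of the 64 s allowed: the brass weight lies flat inside the red ring on the far map, the tray is lowered, and I did not touch the steel weight. The hand-in gave no verdict.

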